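# Find and mark the balance point of a sensor boom

## Task

Slide the boom along the knife edge of the balancing stand, gently and without lifting it off or pressing it down, until it balances level on its own with nothing touching it. Then mark the balance point: set the U-shaped marker clip astride the bar, square on it and right above the knife edge, let go, and leave the boom still balancing level. Leave the other things on the bench where they are.

Things in the scene. Friction and masses are not known exactly. Their poses are not given: they have to be found in the camera images.
- stand: balancing stand fixed to the bench, base 110 x 120 mm. Origin: centre of its foot. On top, an aluminium plate 70 (x) x 80 mm (y), 9 mm below the knife edge: an unbalanced boom tips until its bar rests on the plate's end, at about 0.22 rad. Four low guides, 13.5 mm either side of the bar's middle line and 14 to 40 mm from the edge along y, rise 5 mm above the edge and keep the bar in line
- knife (a point): middle of the steel knife edge on top of the stand, 125 mm above the table. The edge is level, 66 mm long, along this point's x axis; the boom lies across it, along this point's y axis (within about 20 degrees of world y). Sliding friction of the bar on it is about 0.3
- boom: loose boom, about 0.32 kg: aluminium bar 300 mm long (y), 22 wide (x), 16 high (z). Origin: middle of its underside. Under it hang a black battery case (+y end) and a motor (-y end) of unknown weight, each 85 to 135 mm from the middle, reaching 64 mm below the bar. The balance point is within 20 mm of the middle. It slides some 40 mm either way before case or motor meets the stand
- boom_end (a point): middle of the bar's end face (11 mm half width, 8 mm half height) at the battery case's end; the other end face is 300 mm away along the boom's -y. The centre of mass hangs about 32 mm below the edge: near balance the boom settles tilted about 1 rad per 32 mm of error, heavy side down, after rocking 2 to 3 s (period about 1.2 s)
- marker_center (a point): centre (half-way up) of the marker clip: loose, 25 g, black plastic, 43 mm high, 14 thick (y), standing on the table. An upside-down U 38 mm wide (x): legs 8 mm long, 28 mm apart, that go either side of the bar, a 5 mm roof, and above it a grip plate 22 wide (x), 14 thick (y), 30 high. This point is 21.5 mm above the feet, 13.5 mm above the roof's underside, which rests on the bar
- breadboard: bystander: loose white breadboard 55 by 165 mm with a black display, 18 mm high. Origin: centre of underside, long side along y
- parts_box: bystander: loose clear open box of resistors, 70 by 130 by 35 mm, long side along y. Origin: centre of underside
- screwdriver: bystander: loose screwdriver about 160 mm long, lying along its x axis. Origin: under its middle

How it is judged:
By the outcome, as a careful person would: the job done as asked, in the order asked, and still so for the second after the job is handed in, with the robot touching nothing.
It also fails if it takes over 72 s, if anything falls off the work surface, if the arm or the gripper's body presses on something with over 40 N, if the wrist force passes 120 N, or if a joint passes its speed limit or range.

## Robot

A 7-joint arm with a two-finger parallel gripper is mounted at the origin on the work surface. World frame = base frame: x ahead of the robot, y to its left, z up, the work surface at z = 0. Lengths are in m, angles in rad, forces in N, time in s.
With the tool pointing down it reaches from about 0.425 to 0.825 m from the base axis. Payload 3.6 kg.
Tool frame: the origin (TCP) lies midway between the tips of the shut fingers; the grasp point (between the pads) lies 19 mm behind it; z points along the fingers, y is the line along which they close (so a half turn about z gives the same grasp; the last joint's range is limited). The gripper opens to 93 mm and grips with 3 to 60 N. Pads are 15 mm wide; open, the fingers measure 128 mm over their backs; the gripper's body (75 mm by 188 mm) begins 65 mm behind the grasp point.
Start: joints at [1.127, 0.615, -0.013, 1.423, 0.008, 1.103, -0.04], TCP at [0.264, -0.594, 0.219] pointing down, gripper open.
Joint ranges: [-3.12, 3.12], [-0.3, 2.06], [-1.34, 1.32], [0.26, 2.42], [-1.36, 4.5], [0.01, 1.98], [-2.84, 2.84]. Speed limits (rad/s): [2.79, 2.79, 3.14, 3.14, 3.14, 3.14, 3.14].

## Interface

Orientations are given as a unit quaternion [x, y, z, w].
In Python, from plant import arm, viewer gives the robot as it stands. Calls block until the motion is done:
- arm.move_pose(position, orientation): joint-space move of the TCP to a pose.
- arm.line_to(position, speed=0.15, attitude=None, contact_N=None): straight line of the TCP; attitude=None keeps the orientation; speed is the mean speed in m/s. With contact_N (N) it stops when the force on the tool has changed by that much, and returns True; else False.
- arm.set_joints(angles): joint-space move.
- arm.let_go() and arm.gripper_close(f_grip=None): open the fingers fully, or close them until they stop; f_grip is the grip in N (None keeps the last).
- arm.dwell(seconds).
- arm.solve_ik(position, orientation): joint angles nearest the present ones, or None.
- arm.observe(): the state.
- viewer.snapshot(name): name is "side" or "top"; returns (picture, depth): 384x512x3 uint8, red, green, blue; 384x512 float32, m along the optical axis (not along the pixel's ray), 0 where there is no reading.
- viewer.camera_params(name): a dict with "vfov" (degrees; the focal length in pixels is half the picture's height over the tangent of half this angle, whatever the lens; pixels are square), "cx", "cy" (the principal point, pixels), "T" (4x4, takes a point from camera to world coordinates). Camera axes: x right, y up, looking along -z (the intrinsics and any distortion apply to the point x, -y, -z); pixel columns grow to the right and rows downward; lengths in m; the calibration is good to about 2 mm. A picture is of the moment at which its call begins. camera_params takes no time and is no camera call.
A pose or a line that the arm cannot do raises arm.PlanningError and nothing moves.
- arm.finish_job(): hands the job in; it is judged then, once.
The state is a dict: "t": time; "joint_pos": joint angles; "qvel": joint speeds; "joint_torque": joint torques, N m; "position": TCP position; "ee_rot": TCP orientation; "contact_force": force on the tool from outside, world axes, zero at the start; "torque": the same for the moment, N m; "grip_width": finger opening in m; "gripper_force": force on a finger pad.
Only numpy, scipy, OpenCV 4.12 (cv2) and the standard library are available. Lean on these libraries where they do the work, as an engineer would, in place of code of your own. Each camera call takes 0.05 s, during which the arm holds its last target. There are 200 camera calls.

## Working session

There is one attempt and no reset: what is moved stays moved. The work goes in short steps, each a Python script; the robot and the scene stay as the last script left them, time stands still between calls to the robot, and variables do not carry over. Pictures are saved under pics/ and viewed, at most 10 in all, crops included, and the job is handed in when it is done.

```bash
ls; mkdir -p pics
python3 - <<'E'
from plant import arm, viewer
import cv2,numpy as np
for n in("side","top"):
    p,d=viewer.snapshot(n); cv2.imwrite(f"pics/{n}0.png",p[:,:,::-1]); np.save(f"pics/{n}0d.npy",d)
    c=viewer.camera_params(n); print(n,{k:(np.round(v,4).tolist() if k=="T" else v) for k,v in c.items()}, (d>0).mean())
s=arm.observe();print(s)
E
```

```text
pics
side {'vfov': 52.142379149373774, 'cx': 256.5994430864125, 'cy': 196.1964485934471, 'T': [[-0.8302, 0.3587, -0.4268, 0.1618], [-0.5573, -0.5098, 0.6554, 0.6989], [0.0175, 0.7819, 0.6232, 0.8393], [0.0, 0.0, 0.0, 1.0]]} 0.9959920247395834
top {'vfov': 43.297000053408055, 'cx': 258.3859913375753, 'cy': 186.22215834803512, 'T': [[-0.0288, 0.9928, -0.1162, 0.4837], [-0.9996, -0.0279, 0.0091, -0.0569], [0.0058, 0.1165, 0.9932, 1.3473], [0.0, 0.0, 0.0, 1.0]]} 0.9961191813151041
{'t': 0.1, 'joint_pos': array([ 1.12648542,  0.6158589 , -0.01263032,  1.42472137,  0.00807544,
        1.10342881, -0.04039874]), 'qvel': array([-0.0010493 , -0.00056289, -0.00063258, -0.00449977, -0.00060626,
        0.00251257, -0.00087315]), 'joint_torque': array([ 1.54084482e-03, -4.60038507e+01,  2.10103313e-01, -1.66244245e+01,
       -6.11940678e-02,  1.69864489e-02,  1.08042070e-04]), 'position': array([ 0.26347676, -0.59342   ,  0.21757909]), 'ee_rot': array([ 9.78250885e-01,  2.07421804e-01, -2.45740178e-04, -1.15782195e-03]), 'contact_force': array([0.37106636, 0.05301879, 0.17434371]), 'torque': array([-0.0745941 , -0.01171887,  0.04399707]), 'gripper_force': 0.0, 'grip_width': 0.09308093010751711}
```

View pics/side0.png

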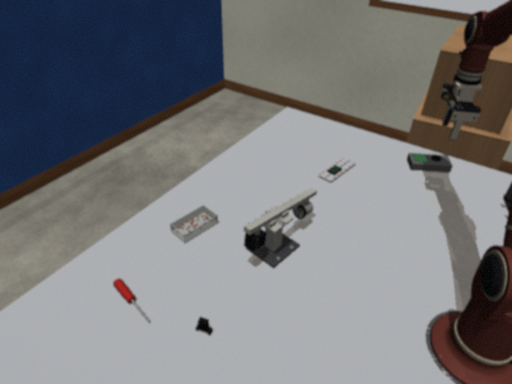

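View pics/top0.png

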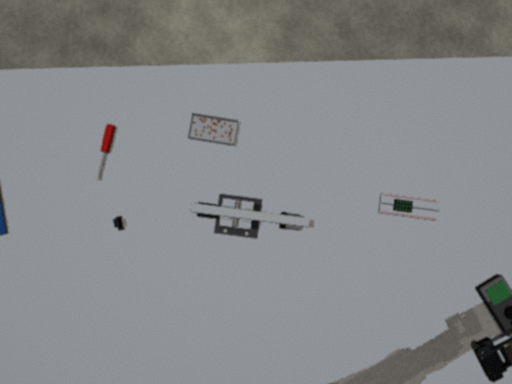

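The side view shows the boom from about (248,228) to (315,193), with the clip at (204,326). In the top view the boom runs from (192,207), the battery end, to (312,222). The stand is at (238,215) and the clip at (119,223). Next I'll turn these into world points.

```bash
cat > h.py <<'E'
from plant import arm, viewer
import cv2, numpy as np
def cloud(n, save=None):
    p,d=viewer.snapshot(n)
    if save: cv2.imwrite(f"pics/{save}.png",p[:,:,::-1])
    return p, d, world(n,d)
def world(n,d):
    c=viewer.camera_params(n); f=192/np.tan(np.radians(c["vfov"])/2)
    v,u=np.mgrid[:384,:512]
    P=np.stack([(u-c["cx"])/f*d,-(v-c["cy"])/f*d,-d],-1)
    return P@c["T"][:3,:3].T+c["T"][:3,3]
E
python3 - <<'E'
from h import *
im=[]
for n,(c0,c1,r0,r1) in {"side":(215,335,175,265),"top":(180,330,170,260)}.items():
    p=cv2.imread(f"pics/{n}0.png"); d=np.load(f"pics/{n}0d.npy"); W=world(n,d)
    im.append(cv2.resize(p[r0:r1,c0:c1],(800 if n=="top" else 400,300),interpolation=cv2.INTER_CUBIC))
    b=p.min(2)
    # table around the stand
    m=np.linalg.norm(W[...,:2]-[0.56,-0.03],axis=-1)<0.3
    tab=m&(np.abs(W[...,2])<.012)&(b>120)
    print(n,"table z",np.median(W[tab][:,2]),W[tab][:,2].std())
    A=np.c_[W[tab][:,:2],np.ones(tab.sum())];print(" plane",np.linalg.lstsq(A,W[tab][:,2],rcond=None)[0])
    bar=m&(W[...,2]>.1)&(b>110); 
    k,lab,st,_=cv2.connectedComponentsWithStats(bar.astype(np.uint8)); 
    for i in range(1,k):
        if st[i,4]<25: continue
        q=W[lab==i]; print(" comp",st[i],q.mean(0).round(4),q.min(0).round(3),q.max(0).round(3))
    dark=(p.max(2)<70)&(W[...,2]<.08)&(W[...,2]>-.02)
    k,lab,st,ce=cv2.connectedComponentsWithStats(dark.astype(np.uint8))
    for i in range(1,k):
        if st[i,4]>25: q=W[lab==i]; print(" dark",st[i],ce[i].round(1),q.mean(0).round(3),q.min(0).round(3),q.max(0).round(3))
canvas=np.zeros((600,800,3),np.uint8); canvas[:300,:400]=im[0]; canvas[300:]=im[1]
p=cv2.imread("pics/side0.png")[305:350,175:235]; canvas[:300,400:]=cv2.resize(p,(400,300),interpolation=cv2.INTER_CUBIC)
cv2.imwrite("pics/c1.png",canvas)
E
```

```text
side table z -0.0010223957835072683 0.0016386887671910619
 plane [ 0.00134709  0.00080214 -0.00170876]
 comp [243 188  74  44 514] [ 0.5612 -0.0305  0.1359] [ 0.525 -0.195  0.105] [0.598 0.105 0.157]
 comp [271 210  22  22 166] [ 0.5383 -0.0084  0.1164] [ 0.523 -0.057  0.108] [0.553 0.035 0.131]
 dark [   0    0  221   80 3599] [100.6  38.3] [ 2.474 -1.008  0.03 ] [ 2.443 -2.233 -0.02 ] [ 2.505 -0.249  0.08 ]
 dark [437  87   7  15  34] [439.7  93.7] [ 0.42  -1.329  0.045] [ 0.394 -1.338  0.013] [ 0.435 -1.32   0.079]
 dark [408 155  43  17 454] [431.7 163.9] [ 0.289 -0.698  0.026] [ 0.225 -0.761  0.002] [ 0.379 -0.649  0.046]
 dark [329 167  12   7  54] [334.2 170. ] [ 0.577 -0.46   0.017] [ 0.562 -0.484  0.012] [ 0.592 -0.44   0.021]
 dark [504 184   8  26 108] [508.1 196.9] [ 0.023 -0.626  0.036] [ 0.011 -0.664  0.006] [ 0.035 -0.56   0.068]
 dark [293 207  16  12 105] [299.9 212.5] [ 0.54  -0.123  0.067] [ 0.521 -0.139  0.049] [ 0.565 -0.115  0.08 ]
 dark [250 230  49  37 865] [274.1 247.7] [0.548 0.008 0.023] [ 0.502 -0.066  0.004] [0.6   0.098 0.08 ]
 dark [ 446  311   66   60 
[... 435 characters left out ...]
.0347  0.1363] [ 0.484 -0.194  0.108] [0.598 0.101 1.347]
 dark [  0 191   7  42  76] [  2.8 212.6] [0.587 0.638 0.008] [ 0.533  0.626 -0.   ] [0.648 0.652 0.019]
 dark [218 195  43  16 178] [243. 201.] [ 0.6   -0.025  0.009] [ 0.574 -0.073  0.   ] [0.619 0.044 0.018]
 dark [394 200  18  12 183] [402.5 205.4] [ 0.575 -0.465  0.018] [ 0.559 -0.489  0.012] [ 0.591 -0.441  0.024]
 dark [114 217  10  13  91] [118.4 222.8] [0.549 0.314 0.029] [0.532 0.307 0.001] [0.566 0.325 0.052]
 dark [215 216  44  21 341] [237.9 228.9] [ 0.524 -0.009  0.01 ] [ 0.503 -0.065 -0.   ] [0.561 0.054 0.017]
 dark [476 275  36  59 782] [497.7 307. ] [ 0.295 -0.699  0.03 ] [ 0.222 -0.736 -0.004] [ 0.379 -0.651  0.05 ]
```

View pics/c1.png

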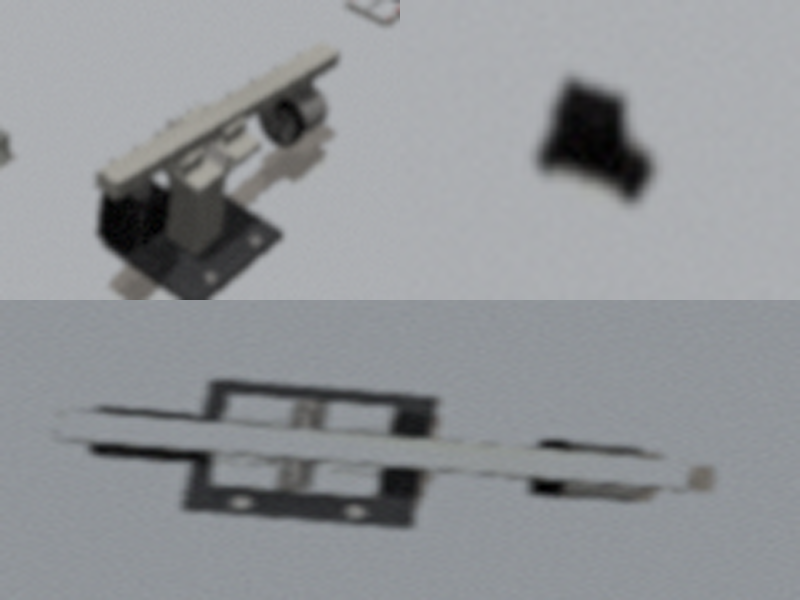

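The crops show the boom at rest on the plate. The knife ridge is the brown line at about crop (308,410)–(292,490), which is about (237,214) in the top picture. The plate is the pale rectangle around it. Now I'll fit the bar, knife and clip.

```bash
cat >> h.py <<'E'
def bar(n, p, W, zc=.12):
    """bar top face: returns yaw dir, mid of bar, tilt (+: +y end up), ends"""
    m=(np.linalg.norm(W[...,:2]-[0.56,-0.03],axis=-1)<0.3)&(W[...,2]>.09)&(W[...,2]<.2)&(p.min(2)>125)
    Q=W[m]; 
    u=np.array([0.12,0.99]);c=np.array([0.56,-0.045])
    for it in range(6):
        u=u/np.linalg.norm(u); s=(Q[:,:2]-c)@u; t=(Q[:,:2]-c)@[u[1],-u[0]]
        zf=np.array([0,.137]) if it==0 else zf
        k=(np.abs(t)<.0135)&(np.abs(Q[:,2]-zf[0]*s-zf[1])<(.045 if it==0 else .012 if it<3 else .007))
        zf=np.polyfit(s[k],Q[k,2],1); g=np.polyfit(s[k],t[k],1)
        lo,hi=np.percentile(s[k],[.3,99.7])
        c=c+u*(lo+hi)/2+np.array([u[1],-u[0]])*g[1]; u=u+g[0]*np.array([u[1],-u[0]])
    return dict(u=u.round(4),mid=c.round(4),tilt=round(float(np.arctan(zf[0])),4),zmid=round(float(zf[1]),4),len=round(hi-lo,4),n=int(k.sum()))
E
python3 - <<'E'
from h import *
for n in("side","top"):
    p=cv2.imread(f"pics/{n}0.png"); d=np.load(f"pics/{n}0d.npy"); W=world(n,d); print(n)
    b=bar(n,p,W); print(" bar",b)
    u=b["u"]; w=np.array([u[1],-u[0]])
    r=W[...,:2]-b["mid"]; s=r@u; t=r@w
    off=(np.abs(t)>.0135)&(np.abs(t)<.045)&(np.abs(s)<.11)
    pl=off&(W[...,2]>.106)&(W[...,2]<.121)
    Q=W[pl]; print(" plate n",len(Q),"z",np.median(Q[:,2]),"s",np.percentile(s[pl],[1,5,95,99]).round(4),"t",np.percentile(t[pl],[1,5,95,99]).round(4))
    (cx,cy),(a,bb),th=cv2.minAreaRect(Q[:,:2].astype(np.float32)*1000); print(" rect",cx,cy,a,bb,th)
    e=off&(W[...,2]>.1215)&(W[...,2]<.135); print(" high pts n",e.sum(), np.c_[s[e],t[e],W[e][:,2]].round(4)[:40].tolist())
    mk=(p.max(2)<80)&(np.linalg.norm(W[...,:2]-[.55,.318],axis=-1)<.05)&(W[...,2]>.003)
    Q=W[mk]; hi=Q[Q[:,2]>.018]; print(" marker n",len(Q),"zmax",Q[:,2].max(),"hi mean",hi.mean(0).round(4))
    top=Q[Q[:,2]>.037]; print(" top face",len(top),top.mean(0).round(4),cv2.minAreaRect(top[:,:2].astype(np.float32)*1000))
    lo=Q[Q[:,2]<.016]; print(" low", len(lo),lo.mean(0).round(4),cv2.minAreaRect(Q[:,:2].astype(np.float32)*1000))
E
```

```text
side
 bar {'u': array([0.1507, 0.9886]), 'mid': array([ 0.5578, -0.046 ]), 'tilt': 0.1315, 'zmid': 0.1351, 'len': np.float64(0.2948), 'n': 446}
 plate n 229 z 0.11489508388617953 s [-0.0014  0.0036  0.0959  0.1051] t [-0.0358 -0.0352  0.0315  0.0341]
 rect 565.9441528320312 6.742633819580078 111.27584838867188 72.22109985351562 80.44889831542969
 high pts n 63 [[-0.001, 0.0156, 0.131], [0.002, 0.0165, 0.1286], [0.0373, 0.0304, 0.1237], [0.0033, -0.017, 0.1307], [0.0005, -0.0184, 0.1298], [0.04, 0.0279, 0.1232], [0.0387, 0.0254, 0.1239], [0.0087, -0.0178, 0.1309], [0.0029, -0.017, 0.1268], [-0.0005, -0.018, 0.1253], [0.013, -0.0145, 0.128], [0.0116, -0.0168, 0.1285], [0.0091, -0.0184, 0.1279], [0.0046, -0.0185, 0.1251], [0.0009, -0.0193, 0.1232], [0.0213, -0.014, 0.1293], [0.0193, -0.0159, 0.1292], [0.0157, -0.0167, 0.1274], [0.0117, -0.0171, 0.1251], [0.0071, -0.0172, 0.1222], [0.0232, -0.0157, 0.1278], [0.0212, -0.0176, 0.1278], [0.0154, -0.0167, 0.1235], [0.0116, -0.0174, 0.1215], [0.024, -0.0166, 0.1253], [0.023, -0.0192, 0.1262], [0.0177, -0.0187, 0.1226], [0.0395, -0.0154, 0.123
[... 1694 characters left out ...]
.1301], [0.0511, 0.0155, 0.1311], [0.0415, 0.0172, 0.1239], [0.0364, 0.0178, 0.1251], [0.034, 0.0182, 0.1231], [0.0362, 0.0154, 0.1235], [0.0337, 0.0158, 0.122], [0.021, 0.0169, 0.128], [0.0205, 0.0143, 0.1304], [0.0179, 0.0143, 0.1338], [0.0156, 0.0151, 0.128], [0.0132, 0.0155, 0.1254], [0.0107, 0.0159, 0.1247], [0.008, 0.0157, 0.1321], [0.0055, 0.0161, 0.1307]]
 marker n 93 zmax 0.05195310182432267 hi mean [0.5493 0.3141 0.0384]
 top face 45 [0.549  0.3151 0.0425] ((548.8507080078125, 315.82666015625), (22.213558197021484, 13.92788028717041), 12.708476066589355)
 low 27 [0.5478 0.3133 0.011 ] ((549.64599609375, 315.848388671875), (35.38701629638672, 14.039896011352539), 10.863091468811035)
```

```bash
cat >> h.py <<'E'
U=np.array([.1515,.9885]); WX=np.array([U[1],-U[0]])       # boom axis, knife axis
def fit(p,W,off=np.zeros(2)):
    """tilt (+: +y end up), s of bar's middle from knife guess K, lateral offset, yaw dev"""
    r=W[...,:2]-K-off; s=r@U; t=r@WX; z=W[...,2]
    m=(np.abs(s)<.21)&(np.abs(t)<.03)&(z>.07)&(z<.2)&(p.min(2)>115); s,t,z=s[m],t[m],z[m]
    best=None
    for a in np.arange(-.26,.27,.02):
        k=(np.abs(z-.140-a*s)<.006)
        if best is None or k.sum()>best.sum(): best=k
    k=best
    for _ in range(4):
        f=np.polyfit(s[k],z[k],1); g=np.polyfit(s[k],t[k],1)
        k=(np.abs(z-np.polyval(f,s))<.006)&(np.abs(t-np.polyval(g,s))<.0125)
    lo,hi=np.percentile(s[k],[.2,99.8])
    return np.array([np.arctan(f[0]),(lo+hi)/2,hi-lo,g[1],g[0],np.polyval(f,0),k.sum()]).round(4)
K=np.array([.562,-.0085])
OFF={"side":np.array([.0017,.0009]),"top":np.array([-.0016,-.0007])}
def look(pr=True,save=None):
    R=[]
    for n in("side","top"):
        p,d,W=cloud(n,save and save+n); R.append(fit(p,W,OFF[n]))
    if pr: print(round(arm.observe()["t"],2),*[r.tolist() for r in R],flush=True)
    return R
def quat(ang):  # tool down, closing axis (tool y) at world angle ang
    c=[]
    for a in (ang+np.pi/2,ang-np.pi/2):
        c.append(np.array([np.cos(a/2),np.sin(a/2),0,0]))
    return c
def best_quat(pos,ang):
    q0=arm.observe()["joint_pos"]; C=[(q,arm.solve_ik(pos,q)) for q in quat(ang)]
    C=[(np.abs(j-q0).max(),q) for q,j in C if j is not None]
    return min(C,key=lambda x:x[0])[1]
E
python3 - <<'E'
from h import *
for n in("side","top"):
    p=cv2.imread(f"pics/{n}0.png"); d=np.load(f"pics/{n}0d.npy"); print(n,fit(p,world(n,d),OFF[n]).tolist())
ang=np.arctan2(WX[1],WX[0])
E_=K-U*(.0375+.150)
pos=np.r_[E_-U*.05,.085]
q=best_quat(pos,ang); print(E_,pos,q,arm.solve_ik(pos,q))
arm.gripper_close(5)
hi=pos.copy(); hi[2]=.2
arm.move_pose(hi,q); arm.line_to(pos,speed=.15)
s=arm.observe(); print(s["t"],s["position"],s["contact_force"],s["grip_width"])
look(save="a1")
E
```

```text
side [0.1313, -0.0383, 0.2972, -0.0003, 0.0007, 0.1402, 464.0]
top [0.091, -0.0371, 0.2966, -0.0004, 0.0015, 0.1406, 994.0]
[ 0.53359375 -0.19384375] [ 0.52601875 -0.24326875  0.085     ] [0.75877981 0.65134722 0.         0.        ] [ 0.54271986  0.67571903 -0.2350265   1.7722863   0.22284367  0.71953774
  0.03712466]
4.075 [ 0.52672369 -0.24370744  0.08578178] [0.02365979 0.12188436 0.0693671 ] 0.0002501678968188035
4.17 [0.2254, -0.0375, 0.2903, -0.0007, 0.0004, 0.1407, 421.0] [0.2242, -0.0385, 0.29, -0.0006, 0.001, 0.1409, 991.0]
```

The tilt now reads 0.225 in both views: the boom was still tipping in the first frames, and its motor end is the heavy one. I'll push that end towards +y and watch the tilt.

Run:
```python
from h import *
P=arm.observe()["position"]; P=P.copy(); base=P.copy()
c=arm.line_to(base+np.r_[U*.052,0],speed=.06,contact_N=.8)
s=arm.observe(); print("contact",c,s["t"],((s["position"]-base)[:2]@U).round(4),s["contact_force"].round(2))
adv=(s["position"]-base)[:2]@U
R=look(); s0=adv
for i in range(14):
    adv+=.0035
    arm.line_to(base+np.r_[U*adv,0],speed=.04)
    R=look(pr=False); th=(R[0][0]+R[1][0])/2; o=arm.observe()
    print(round(o["t"],2),round(adv*1000,1),R[0][:2],R[1][:2],o["contact_force"].round(2),flush=True)
    if th<.185 : break
    if adv-.0425>.05: break
```

```text
contact True 4.8667 0.0452 [-0.36  0.18  0.35]
4.97 [0.224, -0.0322, 0.2879, -0.0008, -0.0023, 0.1407, 424.0] [0.2272, -0.0248, 0.2712, -0.0006, 0.0008, 0.1411, 920.0]
5.36 48.7 [ 0.2248 -0.0292] [ 0.2258 -0.021 ] [-0.39  0.61 -0.4 ]
5.71 52.2 [ 0.2303 -0.0252] [ 0.2279 -0.0177] [ 0.08 -2.35  0.81]
6.06 55.7 [ 0.2357 -0.0238] [ 0.2358 -0.014 ] [ 0.02 -1.57 -0.22]
6.41 59.2 [ 0.243  -0.0189] [ 0.2418 -0.0099] [ 0.54 -1.29  0.55]
6.76 62.7 [ 0.2496 -0.0145] [ 0.2493 -0.0065] [-0.62 -1.07  0.65]
7.11 66.2 [ 0.2569 -0.0114] [ 0.2567 -0.0034] [ 0.49 -1.59  1.39]
7.46 69.7 [ 0.2639 -0.0098] [ 2.638e-01 -2.000e-04] [-0.68 -2.23  0.96]
7.81 73.2 [ 0.2727 -0.0062] [0.2721 0.003 ] [-0.53 -1.43  0.19]
8.16 76.7 [ 0.2806 -0.0018] [0.28   0.0061] [-0.42 -2.35  1.3 ]
8.51 80.2 [0.2892 0.0017] [0.2896 0.0097] [ 0.38 -2.35  1.18]
8.86 83.7 [0.2985 0.0056] [0.2996 0.0138] [ 0.2  -2.28  2.26]
9.21 87.2 [0.3076 0.0081] [0.3099 0.0165] [-0.45 -2.04  1.04]
9.56 90.7 [0.3178 0.0111] [0.3218 0.0202] [-1.13 -2.93  0.66]
9.91 94.2 [0.3266 0.0137] [0.3314 0.0233] [-1.8  -2.62  1.99]
```

The fingertip's friction held the low end down, so the tilt grew instead of shrinking. I'll raise the finger with the end to undo that, back off, and see where the boom settles.

Run:
```python
from h import *
P=arm.observe()["position"].copy()
for dz in(.005,.010,.014):
    arm.line_to(P+np.r_[-U*.0003*dz/.005,dz],speed=.03); R=look()
Q=arm.observe()["position"].copy()
arm.line_to(Q+np.r_[-U*.004,0.002],speed=.03); look()
arm.line_to(Q+np.r_[-U*.03,0.0],speed=.1); look()
for i in range(4):
    arm.dwell(.3); look()
look(save="a2")
```

```text
10.32 [0.2731, 0.0138, 0.284, -0.0004, -0.01, 0.143, 433.0] [0.2749, 0.0251, 0.2612, -0.0001, -0.0026, 0.1432, 919.0]
10.74 [0.226, 0.016, 0.2877, -0.0001, -0.007, 0.1408, 463.0] [0.228, 0.0267, 0.2648, -0.0, -0.0009, 0.1411, 922.0]
11.12 [0.1967, 0.0152, 0.2915, 0.0001, -0.0065, 0.1405, 493.0] [0.1956, 0.0276, 0.2664, 0.0001, 0.0008, 0.141, 945.0]
11.51 [-0.3026, 0.0244, 0.2799, -0.0008, 0.0075, 0.1434, 750.0] [-0.3397, 0.0278, 0.2701, 0.0002, -0.0009, 0.1461, 894.0]
12.02 [-0.2966, 0.0203, 0.2874, -0.0005, 0.0027, 0.1431, 761.0] [-0.3125, 0.0223, 0.2825, 0.0002, -0.001, 0.1447, 950.0]
12.42 [-0.186, 0.0199, 0.2924, -0.0002, 0.0036, 0.1398, 688.0] [-0.2595, 0.0205, 0.288, 0.0003, -0.0012, 0.1422, 970.0]
12.82 [-0.1903, 0.0198, 0.2922, -0.0002, 0.0026, 0.1399, 693.0] [-0.2502, 0.0204, 0.2882, 0.0003, -0.0012, 0.1417, 970.0]
13.22 [-0.2476, 0.0199, 0.2912, -0.0, -0.0041, 0.141, 750.0] [-0.2283, 0.0207, 0.2896, 0.0003, -0.0015, 0.1408, 962.0]
13.62 [-0.22, 0.02, 0.2915, -0.0002, -0.0006, 0.1398, 723.0] [-0.2235, 0.0206, 0.2894, 0.0004, -0.002, 0.1407, 967.0]
13.72 [-0.2193, 0.02, 0.2919, -0.0002, -0.0019, 0.1398, 723.0] [-0.2234, 0.0209, 0.2901, 0.0003, -0.0004, 0.1407, 973.0]
```

Overshot: the boom now rests battery end down, with its middle about +20 mm from the knife. I'll push the battery end back in small steps along the bar's own slope, backing off each time to see whether it leaves the plate.

```bash
cat >> h.py <<'E'
def sp(s,z): return np.r_[K+U*s,z]      # TCP point on the boom's line
def level(R): return (R[0][0]+R[1][0])/2
E
python3 - <<'E'
from h import *
P=arm.observe()["position"].copy(); q=arm.observe()["ee_rot"]
P[2]=.24; arm.line_to(P,speed=.3)
arm.move_pose(sp(.205,.24),q); arm.line_to(sp(.205,.095),speed=.25)
R=look(); m=(R[0][1]+R[1][1])/2; th=level(R); print("m",m)
fin=m+.1463+.0018+.007
z=.095
arm.line_to(sp(fin+.002,z),speed=.08)
tgt=m
for i in range(6):
    step=.010 if i==0 else .007
    tgt-=step; s=fin-(m-tgt); z=.095+.22*(m-tgt)
    arm.line_to(sp(fin-(m-tgt)+step+.0005,z-.22*step),speed=.1)
    arm.line_to(sp(s,z),speed=.04); print("held",end=" "); R=look()
    arm.line_to(sp(s+.030,z),speed=.15)
    arm.dwell(.3); R=look(); 
    if level(R)>-.185: break
    if tgt<-.02: break
for i in range(5): arm.dwell(.35); R=look()
E
```

```text
16.57 [-0.2232, -0.0183, 0.2137, -0.0002, 0.0048, 0.1398, 510.0] [-0.2245, -0.0257, 0.1984, 0.0006, 0.0062, 0.1406, 681.0]
m -0.022
held 18.37 [-0.2218, -0.0819, 0.1907, 0.0012, 0.0088, 0.1397, 406.0] [-0.2237, -0.0884, 0.1768, 0.0012, -0.0001, 0.1408, 633.0]
19.12 [0.0116, -0.0101, 0.3449, 0.0021, 0.0188, 0.14, 380.0] [0.0552, -0.0761, 0.2121, 0.0012, -0.0003, 0.1404, 724.0]
19.57 [0.2602, 0.0051, 0.369, 0.002, 0.0256, 0.1419, 278.0] [0.1518, -0.0762, 0.2119, 0.001, -0.0011, 0.1406, 712.0]
20.02 [0.2669, 0.0371, 0.3058, -0.0002, -0.006, 0.1391, 98.0] [0.3481, -0.0719, 0.2113, 0.0011, -0.0014, 0.1471, 679.0]
20.47 [0.3518, -0.0515, 0.2515, 0.0017, 0.0132, 0.1471, 247.0] [0.3441, -0.0717, 0.2115, 0.0012, 0.0003, 0.1467, 683.0]
20.92 [0.3183, -0.0525, 0.2542, 0.0017, 0.011, 0.1452, 264.0] [0.2972, -0.0741, 0.21, 0.0011, -0.0006, 0.1446, 681.0]
21.37 [0.2351, 0.0051, 0.3698, 0.0015, 0.0165, 0.1412, 298.0] [0.1915, -0.0755, 0.2105, 0.001, -0.0007, 0.1409, 703.0]
```

The gripper hid the near end, so the position came out wrong and I pushed too far. From now on I locate the boom by the end far from the gripper. Next I push the motor end in steps to test m = −13, −5, +3 and so on.

```bash
cat >> h.py <<'E'
HL=.146
def mid(R,side):   # side: +1 = use +y end, -1 = use -y end
    return np.mean([r[1]+side*(r[2]/2-HL) for r in R])
E
python3 - <<'E'
from h import *
P=arm.observe()["position"].copy(); q=arm.observe()["ee_rot"]
P[2]=.24; arm.line_to(P,speed=.35)
arm.move_pose(sp(-.235,.24),q)
R=look(); m=mid(R,1); th=level(R); print("m",m,[r[1]+r[2]/2-HL for r in R])
if not(.2<th<.24 and -.043<m<-.025): raise SystemExit
arm.line_to(sp(-.235,.088),speed=.25)
fin=m-.155
for tgt in (-.013,-.005,.003,.009):
    s=fin+(tgt-m); z=.089+.22*(tgt-m)
    prev=fin if tgt==-.013 else s-.008
    arm.line_to(sp(prev-.002,z-.22*(s-prev)),speed=.12)
    arm.line_to(sp(s,z),speed=.05); print("held",tgt,end=" "); R=look()
    arm.line_to(sp(s-.030,z),speed=.15)
    arm.dwell(.25); R=look(); print("m",mid(R,1))
    if level(R)<.19: break
for i in range(6):
    arm.dwell(.35); R=look(); print("m",mid(R,1))
    if i==2 and level(R)<-.2: break
E
```

```text
23.47 [0.2247, -0.0343, 0.2902, 0.0007, -0.0047, 0.1407, 412.0] [0.2254, -0.0354, 0.2907, 0.0005, -0.0062, 0.141, 1000.0]
m -0.03562499999999998 [np.float64(-0.03519999999999998), np.float64(-0.036049999999999985)]
held -0.013 25.48 [0.2226, -0.008, 0.2889, 0.0007, -0.0122, 0.1408, 453.0] [0.2197, 0.0018, 0.2695, 0.0011, -0.0074, 0.1409, 939.0]
26.18 [0.0887, -0.0086, 0.299, 0.0008, -0.0079, 0.14, 534.0] [0.0895, -0.0085, 0.2966, 0.001, -0.0074, 0.1405, 1035.0]
m -0.0056500000000000005
26.62 [0.1491, -0.0082, 0.2961, 0.0005, -0.0094, 0.1404, 502.0] [0.1552, -0.0092, 0.2948, 0.001, -0.0072, 0.1406, 1026.0]
m -0.006974999999999996
27.07 [0.159, -0.0091, 0.2958, 0.0008, -0.009, 0.1403, 495.0] [0.1558, -0.0091, 0.2945, 0.001, -0.0073, 0.1407, 1027.0]
m -0.0075249999999999935
27.52 [0.1427, -0.0104, 0.2962, 0.0006, -0.0078, 0.1403, 505.0] [0.1426, -0.0089, 0.2947, 0.001, -0.0074, 0.1406, 1029.0]
m -0.00792499999999998
27.98 [0.1432, -0.0243, 0.3253, 0.0007, -0.0086, 0.1402, 510.0] [0.1432, -0.0091, 0.2942, 0.0009, -0.0071, 0.1406, 1026.0]
m -0.007824999999999992
28.43 [0.1427, -0.0102, 0.2989, 0.0008, -0.0091, 0.1403, 504.0] [0.1425, -0.0091, 0.2949, 0.001, -0.0075, 0.1406, 1026.0]
m -0.007199999999999993
28.88 [0.1439, -0.0105, 0.2985, 0.0007, -0.0096, 0.1403, 509.0] [0.144, -0.009, 0.2952, 0.001, -0.0078, 0.1405, 1022.0]
m -0.0073249999999999895
```

Captured: it settles at +0.143 rad, so it is about 4.6 mm short. I'll push that much while raising the finger along with the end.

```bash
cat >> h.py <<'E'
def nudge(m,th,side,move,contact_off=.0,n=6):
    """push end 'side' (+1: +y end) inward by move, carrying the end to level"""
    face=m+side*(.150*np.cos(th)+.008*abs(np.sin(th))+.010)
    zc=.133+side*th*1*(abs(m+side*.15)); z0=zc-.014
    end=m-side*move+side*.160
    arm.line_to(sp(face+side*.003,z0),speed=.1)
    arm.line_to(sp(face,z0),speed=.03)
    arm.line_to(sp(end,.119),speed=.02)
    print("actual s",((arm.observe()["position"][:2]-K)@U).round(4),end,end=" held "); R=look()
    arm.line_to(sp(end+side*.003,.119),speed=.015); look()
    arm.line_to(sp(end+side*.035,.119),speed=.15)
    return R
E
python3 - <<'E'
from h import *
nudge(-.0093,.143,-1,.0041)
for i in range(6): 
    R=look(); arm.dwell(.4)
print(mid(R,1))
E
```

```text
actual s -0.1652 -0.1652 held 30.93 [0.0268, -0.002, 0.2945, 0.001, -0.0098, 0.1399, 564.0] [0.0286, 0.0064, 0.2755, 0.0012, -0.0077, 0.1402, 957.0]
31.38 [0.0371, -0.0065, 0.3015, 0.001, -0.0094, 0.14, 565.0] [0.0431, 0.0048, 0.2778, 0.0011, -0.008, 0.1403, 963.0]
31.85 [0.0594, -0.0238, 0.3355, 0.0009, -0.0092, 0.14, 569.0] [0.0577, -0.0056, 0.2972, 0.0011, -0.0072, 0.1404, 1026.0]
32.35 [0.0589, -0.0208, 0.3295, 0.0008, -0.0067, 0.14, 565.0] [0.0573, -0.0052, 0.2977, 0.0012, -0.0081, 0.1402, 1031.0]
32.85 [0.0599, -0.0224, 0.3337, 0.0007, -0.0074, 0.14, 562.0] [0.0589, -0.0056, 0.2979, 0.0011, -0.0081, 0.1403, 1027.0]
33.35 [0.0596, -0.0207, 0.33, 0.0009, -0.0081, 0.1399, 566.0] [0.0565, -0.0055, 0.2976, 0.0011, -0.0078, 0.1404, 1038.0]
33.85 [0.06, -0.02, 0.328, 0.0009, -0.0088, 0.14, 563.0] [0.0572, -0.0052, 0.2983, 0.0011, -0.0076, 0.1405, 1029.0]
34.35 [0.0596, -0.0057, 0.2998, 0.0009, -0.0078, 0.14, 562.0] [0.0586, -0.0054, 0.2978, 0.0011, -0.0073, 0.1404, 1026.0]
-0.002149999999999986
```

Run:
```python
from h import *
nudge(-.0052,.0585,-1,.0019)
for i in range(3): 
    R=look(); arm.dwell(.4)
R=look()
```

```text
actual s -0.1634 -0.1633 held 36.2 [-0.0154, -0.0029, 0.2993, 0.001, -0.0097, 0.1399, 586.0] [-0.0143, 0.0089, 0.2752, 0.0011, -0.0042, 0.1404, 951.0]
36.65 [-0.0072, -0.0059, 0.3038, 0.0011, -0.0096, 0.1399, 587.0] [-0.0048, 0.0075, 0.2785, 0.0011, -0.0052, 0.1403, 960.0]
37.12 [0.0023, -0.004, 0.2999, 0.0009, -0.0077, 0.1398, 587.0] [0.0004, -0.0029, 0.2982, 0.0011, -0.0063, 0.1402, 1029.0]
37.62 [0.0039, -0.0179, 0.329, 0.001, -0.0081, 0.1398, 595.0] [0.0022, -0.0029, 0.2984, 0.0011, -0.0063, 0.1401, 1031.0]
38.12 [0.004, -0.0037, 0.3004, 0.0009, -0.0087, 0.1399, 586.0] [0.0021, -0.0031, 0.298, 0.0011, -0.0069, 0.1403, 1030.0]
38.62 [0.0042, -0.0178, 0.3273, 0.0008, -0.0102, 0.1399, 594.0] [0.0021, -0.0031, 0.298, 0.0011, -0.0064, 0.1402, 1029.0]
```

Level at about 0.003 rad and still. Next is the clip. First I'll refine the knife (from the guides, which are symmetric about it) and the clip pose from one more image pair.

Run:
```python
from h import *
for n in("side","top"):
    A=[cloud(n) for _ in range(2)]; p=A[0][0]; d=np.mean([a[1] for a in A],0); W=world(n,d); o=OFF[n]
    cv2.imwrite(f"pics/b{n}.png",p[:,:,::-1]); print(n,fit(p,W,o).tolist())
    r=W[...,:2]-K-o; s=r@U; t=r@WX; z=W[...,2]
    for nm,t0,t1 in(("t+",.0145,.034),("t-",-.034,-.0145)):
        m=(t>t0)&(t<t1)&(np.abs(s)<.05)
        h=[(int(1000*c),round(float(np.median(z[m&(np.abs(s-c)<.0025)]))*1000,1) if (m&(np.abs(s-c)<.0025)).any() else 0) for c in np.arange(-.045,.0451,.005)]
        print(nm,h)
        k=m&(np.abs(t)>.019)&(z>.1195)&(z<.128)&(np.abs(s)<.009); w=z[k]-.118; print("  ridge s",(s[k]*w).sum()/w.sum(),k.sum())
    mk=(p.max(2)<80)&(np.linalg.norm(W[...,:2]-[.55,.318],axis=-1)<.05)&(W[...,2]>.003); Q=W[mk]-np.r_[o,0]
    for lo in(.02,.036):
        c,sz,a=cv2.minAreaRect(Q[Q[:,2]>lo][:,:2].astype(np.float32)*1000); print("clip",lo,np.round(c,1),np.round(sz,1),round(a,1))
print(arm.observe()["t"])
```

```text
side [0.0023, -0.0176, 0.327, 0.0009, -0.0081, 0.1399, 588.0]
t+ [(-45, 0), (-40, 114.4), (-35, 115.0), (-30, 115.3), (-25, 114.9), (-20, 115.6), (-15, 115.6), (-10, 0), (-5, 122.3), (0, 120.6), (4, 114.7), (9, 9.9), (14, 41.3), (19, 9.3), (24, 8.6), (29, 9.5), (34, 10.1), (39, 9.4), (44, 0)]
  ridge s -0.00035681449377100477 4
t- [(-45, 9.3), (-40, 61.5), (-35, 115.1), (-30, 114.1), (-25, 114.6), (-20, 114.0), (-15, 49.4), (-10, 41.8), (-5, 44.3), (0, 60.7), (4, 65.0), (9, 54.1), (14, 52.7), (19, 114.7), (24, 113.9), (29, 115.0), (34, 113.0), (39, 110.1), (44, 9.3)]
  ridge s -0.00018191161920558068 11
clip 0.02 [549.5 318.1] [21.6 13.4] 10.7
clip 0.036 [549.2 317.3] [19.7 12.7] 13.6
top [0.0022, -0.003, 0.2984, 0.0011, -0.0066, 0.1404, 1037.0]
t+ [(-45, 9.3), (-40, 114.7), (-35, 116.5), (-30, 115.9), (-25, 115.5), (-20, 116.4), (-15, 115.9), (-10, 114.5), (-5, 121.0), (0, 123.6), (4, 118.0), (9, 116.1), (14, 116.2), (19, 116.0), (24, 116.1), (29, 116.2), (34, 116.6), (39, 112.6), (44, 0)]
  ridge s -0.0011972902964454415 19
t- [(-45, 10.7), (-40, 115.3), (-35, 115.8), (-30, 115.5), (-25, 117.6), (-20, 114.7), (-15, 114.9), (-10, 115.8), (-5, 119.0), (0, 123.7), (4, 118.8), (9, 115.2), (14, 116.5), (19, 115.9), (24, 115.7), (29, 116.9), (34, 116.3), (39, 117.0), (44, 10.3)]
  ridge s -0.0006578958840209003 20
clip 0.02 [550.6 316.3] [22.5 12.8] 17.4
clip 0.036 [551.2 316.9] [22.2 12.4] 10.3
38.8167
```

```bash
cat >> h.py <<'E'
ANG=np.arctan2(WX[1],WX[0])+.0075
def place(z,ds=0,dt=0): return np.r_[K+U*(-.003+ds)+WX*(.001+dt),z]
E
python3 - <<'E'
from h import *
P=arm.observe()["position"].copy(); P[2]=.24; arm.line_to(P,speed=.3)
arm.let_go()
C=np.array([.5499,.3148,.12]); q=best_quat(C,np.radians(12.5))
arm.move_pose(np.r_[C[:2],.14],q); 
print(arm.line_to(np.r_[C[:2],.018],speed=.15,contact_N=8))
arm.gripper_close(12); o=arm.observe(); print(o["t"],o["grip_width"],o["gripper_force"],o["position"])
arm.line_to(np.r_[C[:2],.24],speed=.25)
q2=best_quat(place(.24),ANG); arm.move_pose(place(.24),q2); arm.line_to(place(.185),speed=.1)
o=arm.observe(); print(o["t"],o["grip_width"],o["position"],o["joint_pos"])
im=[]
for n in("side","top"):
    p,d,W=cloud(n,"h"+n); np.save(f"pics/h{n}.npy",d); print(fit(p,W,OFF[n]).tolist())
p=cv2.imread("pics/hside.png")[175:265,225:345]; cv2.imwrite("pics/hc.png",cv2.resize(p,(800,600),interpolation=cv2.INTER_CUBIC))
E
```

```text
False
44.825 0.022130636202857178 11.999988108873367 [0.54993267 0.31481497 0.01799101]
47.8083 0.021844116719250583 [ 0.56301659 -0.01107798  0.18539382] [ 0.22508292  0.53821621 -0.37789119  1.71791008  0.23797613  0.92987318
 -0.39110262]
[0.003, -0.0027, 0.299, 0.0019, -0.0199, 0.1398, 370.0]
[0.0011, -0.0028, 0.2993, 0.0011, -0.0084, 0.1402, 247.0]
```

View pics/hc.png

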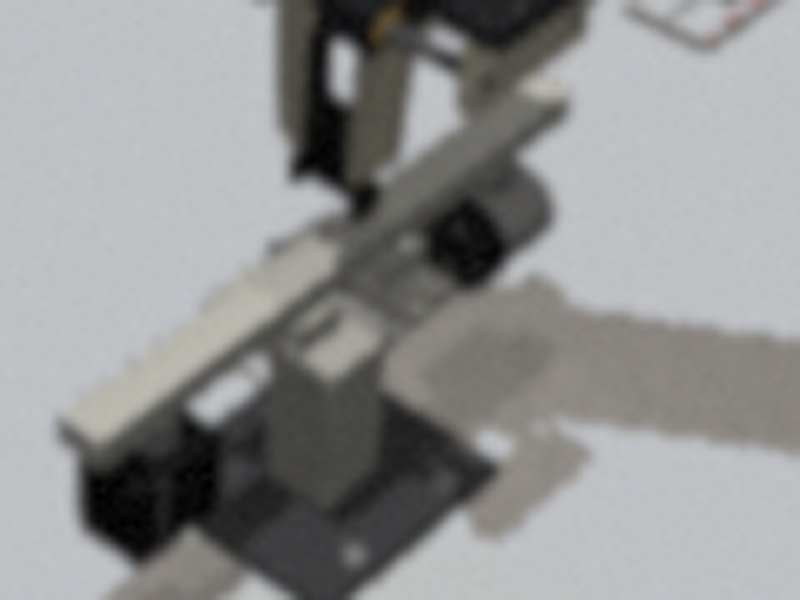

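The crop shows the clip upright in the fingers above the bar, with its legs at about crop (300,180) and (365,205). I'll check its lateral offset and its offset along the bar from the saved depth.

Run:
```python
from h import *
n="side"; p=cv2.imread("pics/hside.png"); W=world(n,np.load("pics/hside.npy"))-np.r_[OFF[n],0]
r=W[...,:2]-K; s=r@U; t=r@WX; z=W[...,2]
m=(p.max(2)<75)&(z>.163)&(z<.182)&(np.abs(s)<.03)&(np.abs(t)<.04)
v,u=np.where(m); print(m.sum(),"z",z[m].min(),z[m].max())
for lo,hi in((.163,.172),(.172,.18),(.163,.182)):
    k=m&(z>=lo)&(z<hi); print(lo,k.sum(),"t",np.percentile(t[k],[0,5,50,95,100]).round(4),"s",np.percentile(s[k],[0,5,50,95,100]).round(4))
# ray-plane check: leftmost/rightmost dark pixels of the legs cast on the clip's front face plane s=+.007
c=viewer.camera_params(n); f=192/np.tan(np.radians(c["vfov"])/2); o=c["T"][:3,3]-np.r_[OFF[n],0]
dark=(p.max(2)<85)
for row in range(193,209):
    cols=np.where(dark[row,262:290])[0]+262
    if len(cols)==0: continue
    out=[]
    for col in(cols[0],cols[-1]):
        d=c["T"][:3,:3]@np.array([(col-c["cx"])/f,-(row-c["cy"])/f,-1]); a=((o[:2]-K)@U,d[:2]@U)
        L=(.0065-a[0])/a[1]; X=o+L*d; out.append((col,((X[:2]-K)@WX).round(4),X[2].round(4)))
    print(row,out)
```

```text
31 z 0.16752925066934754 0.18168528516286564
0.163 7 t [-0.018  -0.018  -0.0166 -0.0137 -0.0131] s [-0.005  -0.0037  0.0039  0.0067  0.0071]
0.172 16 t [-0.0186 -0.0181 -0.0151 -0.0031  0.0149] s [-0.0061 -0.005   0.0024  0.006   0.0064]
0.163 31 t [-0.0192 -0.0183 -0.0149  0.0134  0.0149] s [-0.0061 -0.0048  0.0038  0.0071  0.0082]
193 [(np.int64(268), np.float64(0.0194), np.float64(0.1982)), (np.int64(283), np.float64(-0.0301), np.float64(0.2251))]
194 [(np.int64(269), np.float64(0.0158), np.float64(0.1968)), (np.int64(283), np.float64(-0.0304), np.float64(0.222))]
195 [(np.int64(269), np.float64(0.0156), np.float64(0.1935)), (np.int64(283), np.float64(-0.0306), np.float64(0.2188))]
196 [(np.int64(270), np.float64(0.012), np.float64(0.1921)), (np.int64(283), np.float64(-0.0309), np.float64(0.2157))]
197 [(np.int64(270), np.float64(0.0118), np.float64(0.1888)), (np.int64(279), np.float64(-0.0182), np.float64(0.2054))]
198 [(np.int64(269), np.float64(0.0151), np.float64(0.1835)), (np.int64(280), np.float64(-0.0217), np.float64(0.204))]
199 [(np.int64(269), np.float64(0.0149), np.floa
[... 453 characters left out ...]
 np.float64(-0.0096), np.float64(0.1804)), (np.int64(281), np.float64(-0.0261), np.float64(0.1898))]
204 [(np.int64(277), np.float64(-0.0132), np.float64(0.179)), (np.int64(281), np.float64(-0.0263), np.float64(0.1865))]
205 [(np.int64(278), np.float64(-0.0167), np.float64(0.1776)), (np.int64(289), np.float64(-0.0521), np.float64(0.198))]
206 [(np.int64(277), np.float64(-0.0136), np.float64(0.1723)), (np.int64(289), np.float64(-0.0524), np.float64(0.1948))]
207 [(np.int64(277), np.float64(-0.0138), np.float64(0.169)), (np.int64(289), np.float64(-0.0527), np.float64(0.1917))]
208 [(np.int64(277), np.float64(-0.014), np.float64(0.1656)), (np.int64(289), np.float64(-0.053), np.float64(0.1885))]
```

Run:
```python
from h import *
for n in("side","top"):
    p=cv2.imread(f"pics/b{n}.png").astype(float).mean(2); c=viewer.camera_params(n); f=192/np.tan(np.radians(c["vfov"])/2)
    v,u=np.mgrid[:384,:512]; D=np.stack([(u-c["cx"])/f,-(v-c["cy"])/f,-np.ones_like(u,float)],-1)@c["T"][:3,:3].T
    o=c["T"][:3,3]; X=o+D*((.141-o[2])/D[...,2])[...,None]; r=X[...,:2]-OFF[n]-K; s=r@U; t=r@WX+.0075*s
    m=(s>-.01)&(s<.11)
    print(n,[(round(1000*b,1),int(p[m&(np.abs(t-b)<.00075)].mean())) for b in np.arange(-.0255,.026,.0015)])
```

```text
side [(np.float64(-25.5), 144), (np.float64(-24.0), 135), (np.float64(-22.5), 129), (np.float64(-21.0), 123), (np.float64(-19.5), 107), (np.float64(-18.0), 96), (np.float64(-16.5), 84), (np.float64(-15.0), 83), (np.float64(-13.5), 90), (np.float64(-12.0), 108), (np.float64(-10.5), 125), (np.float64(-9.0), 147), (np.float64(-7.5), 161), (np.float64(-6.0), 169), (np.float64(-4.5), 175), (np.float64(-3.0), 176), (np.float64(-1.5), 176), (np.float64(0.0), 175), (np.float64(1.5), 175), (np.float64(3.0), 174), (np.float64(4.5), 174), (np.float64(6.0), 172), (np.float64(7.5), 171), (np.float64(9.0), 171), (np.float64(10.5), 170), (np.float64(12.0), 169), (np.float64(13.5), 171), (np.float64(15.0), 173), (np.float64(16.5), 177), (np.float64(18.0), 180), (np.float64(19.5), 183), (np.float64(21.0), 185), (np.float64(22.5), 187), (np.float64(24.0), 187), (np.float64(25.5), 188)]
top [(np.float64(-25.5), 149), (np.float64(-24.0), 144), (np.float64(-22.5), 149), (np.float64(-21.0), 132), (np.float64(-19.5), 128), (np.float64(-18.0), 110), (np.float64(-16.5), 95), (np.float64(-15.0), 95), (np.float64(-13.5), 82), (np.float64(-12.0), 100), (np.float64(-10.5), 100), (np.float64(-9.0), 132), (np.float64(-7.5), 142), (np.float64(-6.0), 160), (np.float64(-4.5), 163), (np.float64(-3.0), 166), (np.float64(-1.5), 165), (np.float64(0.0), 165), (np.float64(1.5), 165), (np.float64(3.0), 165), (np.float64(4.5), 165), (np.float64(6.0), 165), (np.float64(7.5), 165), (np.float64(9.0), 160), (np.float64(10.5), 155), (np.float64(12.0), 133), (np.float64(13.5), 128), (np.float64(15.0), 122), (np.float64(16.5), 122), (np.float64(18.0), 142), (np.float64(19.5), 139), (np.float64(21.0), 146), (np.float64(22.5), 152), (np.float64(24.0), 141), (np.float64(25.5), 156)]
```

The clip sits about 1.5–2 mm to −t of the bar's middle and is right along the bar. I'll shift it +1.5 mm and lower it gently.

Run:
```python
from h import *
D=.0016
arm.line_to(place(.175,0,D),speed=.05); 
print(arm.line_to(place(.156,0,D),speed=.04,contact_N=1.5)); o=arm.observe(); print(o["position"],o["contact_force"].round(2)); look(save="d1")
if o["position"][2]<.1575:
    print(arm.line_to(place(.1505,0,D),speed=.02,contact_N=1.0)); o=arm.observe(); print(o["t"],o["position"],o["contact_force"].round(2)); look(save="d2")
p=cv2.imread("pics/d2side.png")[175:265,225:345]; cv2.imwrite("pics/dc.png",cv2.resize(p,(800,600),interpolation=cv2.INTER_CUBIC))
```

```text
False
[ 0.56415192 -0.01184613  0.15590498] [0.87 0.57 0.07]
48.98 [0.0018, 0.0323, 0.2287, 0.0022, -0.0241, 0.1398, 330.0] [0.0015, -0.003, 0.2991, 0.0012, -0.0093, 0.1406, 276.0]
True
49.3083 [ 0.5642768  -0.01181372  0.15070659] [0.21 0.36 4.57]
49.41 [0.0005, 0.0386, 0.2157, 0.0019, -0.0218, 0.1397, 322.0] [-0.0004, -0.003, 0.2989, 0.0013, -0.0095, 0.1403, 281.0]
```

View pics/dc.png

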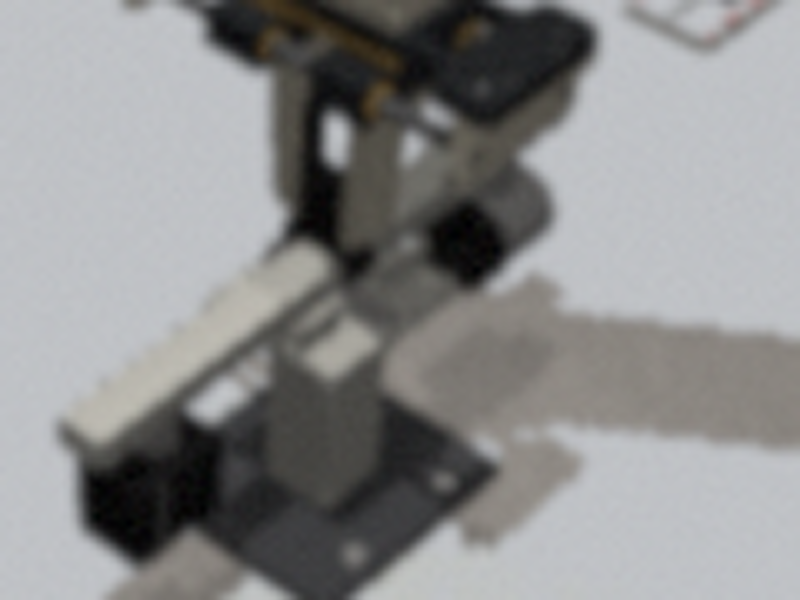

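The clip is down astride the bar (legs at about crop (300,230) and (350,265)). Contact came at the expected height and the boom is level. Now I'll relax the press slightly, let go, rise, and check.

Run:
```python
from h import *
P=arm.observe()["position"].copy()
arm.line_to(P+[0,0,.0004],speed=.01); print(arm.observe()["contact_force"].round(2))
arm.let_go(); look()
arm.line_to(P+[0,0,.12],speed=.12); look()
q=arm.observe()["ee_rot"]; arm.move_pose([.45,-.25,.3],q)
for i in range(3): look(save=f"e{i}"); arm.dwell(.5)
look()
a=cv2.imread("pics/e2side.png")[175:265,225:345]; b=cv2.imread("pics/e2top.png")[185:245,185:325]
cv2.imwrite("pics/ec.png",np.vstack([cv2.resize(a,(400,300),interpolation=cv2.INTER_CUBIC)[:, :].repeat(1,1) if 0 else np.hstack([cv2.resize(a,(400,300),interpolation=cv2.INTER_CUBIC),np.zeros((300,300,3),np.uint8)]),cv2.resize(b,(700,300),interpolation=cv2.INTER_CUBIC)]))
```

```text
[ 0.04 -0.35  2.02]
51.0 [-0.0008, 0.0427, 0.2069, 0.0021, -0.0217, 0.1398, 328.0] [-0.0008, -0.0032, 0.2988, 0.0012, -0.0081, 0.1403, 291.0]
52.25 [-0.0013, -0.0038, 0.2994, 0.0034, -0.0349, 0.14, 343.0] [-0.0041, -0.0025, 0.298, 0.0002, -0.0018, 0.1409, 162.0]
53.38 [0.0009, -0.003, 0.2979, 0.0008, -0.007, 0.1399, 522.0] [0.0027, -0.0029, 0.298, 0.0012, -0.0063, 0.1403, 951.0]
53.98 [-0.0, -0.0045, 0.2999, 0.0008, -0.0064, 0.1399, 526.0] [-0.0007, -0.0029, 0.2981, 0.0012, -0.0064, 0.1403, 957.0]
54.58 [0.0008, -0.0038, 0.2991, 0.0008, -0.0057, 0.14, 522.0] [0.0009, -0.003, 0.2978, 0.0011, -0.0065, 0.1404, 956.0]
55.18 [0.0015, -0.0042, 0.3001, 0.0008, -0.0069, 0.1398, 526.0] [-0.0002, -0.0028, 0.2984, 0.0012, -0.0062, 0.1404, 957.0]
```

View pics/ec.png

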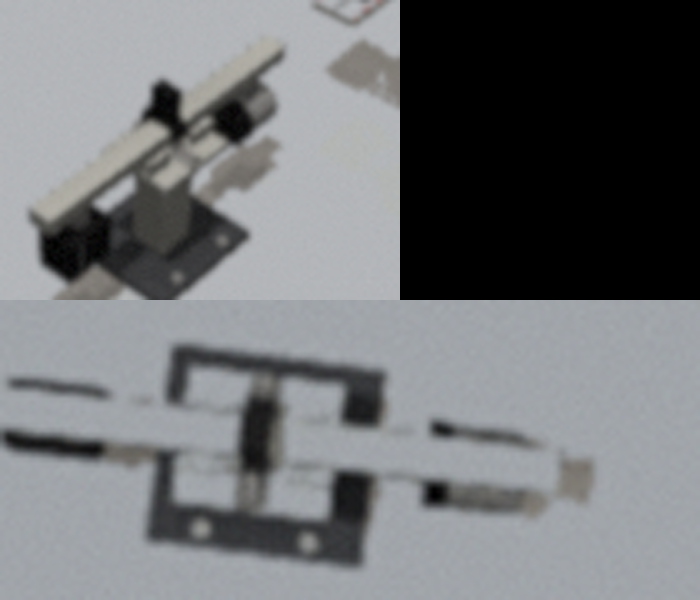

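The final view shows the boom level (about 0.001 rad, steady). The clip at crop (258,432) sits squarely on the line of the knife ridge, (262,385)–(252,500). Handing in.

```bash
python3 -c "
from plant import arm
print(arm.finish_job())"
```

```text
the job is handed in; nothing more can be done
None
```

I handed the job in at about 55 s: the boom balances level (within about 0.002 rad) with the clip astride the bar above the knife edge and the arm clear, but early pushes tilted the bar past 0.22 rad, so it came a few mm off the edge before I corrected it.

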